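Screw the retaining ring onto a sample carrier

TASK

Take the knurled metal ring off its parking post, set it on the carrier's threaded stud and screw it down clockwise, seen from above, regrasping as needed (at most about one and a half turns), until it bears on the white spring washer and the resistance to turning clearly rises; then stop and let go, leaving it level and snug, not forced. Do not ram it on, and leave the bottle, tube strip and beaker alone.

Things in the scene. Friction and masses are not known exactly. Their poses are not given: they have to be found in the camera images.
- ring_center (a point): Centre (half-way up) of the loose aluminium ring: twelve-sided, finely knurled, 48 mm across flats, 24 mm high, 90 g, bore 26 mm; z is its axis. Flats face its +x axis and every 30 degrees from it. Four thread lugs inside reach in to 16.3 mm across, so it starts on the thread at any angle. It lies flat on the parking post's pad. On the thread it turns easily: fingers that brush it drag it along.
- post: Fixed grey parking post: foot 72 mm across, 4 mm thick, with a round pad 30 mm across whose top is 16 mm above the table; the ring lies on it and overhangs it all round by about 9 mm. Origin at the centre of the underside.
- carrier: Fixed black plate 150 x 130 x 12 mm on the table, with rows of small holes along two edges. An aluminium boss 32 mm across rises from its middle to 32 mm above the table, and the steel stud from that. Origin at the centre of the plate's underside, on the stud's axis; z up.
- stud_top (a point): Centre of the stud's top, 74 mm above the table. Core 14 mm thick, top 8 mm tapering to 8 mm. Two-start right-hand thread 23 mm across from 63 down to 47 mm; the ring sinks 12 mm per clockwise turn; self-locking; about 1 mm play. Set on, the ring rests on the thread's start, its centre 60 to 68 mm up; turned clockwise it meets the washer after about 0.3 to 1.1 turns.
- washer: White spring washer round the stud over the boss, 40 mm across, 5 mm thick, origin at the centre of its underside, 37.5 to 41.5 mm above the table (packing of unknown height under it). It yields 1 mm per 7 N, up to 6 mm. Snug: the ring alone presses on it with about 12 N (3 to 40), roughly 1 rad past first touch; the torque on the wrist rises from about 0 to 0.05-0.15 N m there.
- bottle: Bystander: plastic bottle with white cap, 60 mm across, 120 mm high; origin at the centre of its underside.
- strip: Bystander: strip of eight small clear tubes under a white film, 18 x 110 x 36 mm; origin at the centre of its underside.
- beaker: Bystander: glass beaker 64 mm across, 70 mm high; origin at the centre of its underside.
There are look-alikes about, which are no part of the job. Leave any pink or red look-alike of the part that bears ring_center alone.

How it is judged:
By the outcome, as a careful person would: the job done as asked, in the order asked, and still so for the second after the job is handed in, with the robot touching nothing.
It also fails if it takes over 72 s, if anything falls off the work surface, if the arm or the gripper's body presses on something with over 40 N, if the wrist force passes 120 N, or if a joint passes its speed limit or range.

ROBOT

A 7-joint arm with a two-finger parallel gripper is mounted at the origin on the work surface. World frame = base frame: x ahead of the robot, y to its left, z up, the work surface at z = 0. Lengths are in m, angles in degrees, forces in N, time in s.
With the tool pointing down it reaches from about 0.425 to 0.925 m from the base axis. Payload 6.8 kg.
Tool frame: the origin (TCP) lies where the fingers leave the gripper's body, on its centre line; the fingertips stand 73 mm ahead of it and the grasp point (between the pads) lies 54 mm ahead of it (env.nose_length is the distance from the TCP to the fingertips, in m); z points along the fingers, y is the direction in which the jaws open and shut (so a half turn about z gives the same grasp; the last joint's range is limited). The gripper opens to 85 mm and grips with 20 to 120 N. Pads are 22 mm wide; open, the fingers measure 114 mm over their backs; the gripper's body (76 mm by 85 mm) begins 54 mm behind the grasp point. The pads swing forward as they close: fully open they stand 13 mm farther back than shut.
Start: joints at [-76.266, 27.33, 1.283, 89.118, -0.659, 63.558, -4.761], TCP at [0.23, 0.635, 0.304] pointing down, gripper open.
Joint ranges: [-169.35, 169.35], [-19.33, 120.38], [-80.79, 83.38], [13.8, 139.57], [-78.32, 258.32], [9.67, 109.79], [-169.56, 169.56]. Speed limits (degrees/s): [136.94, 136.94, 180, 180, 180, 180, 180].

INTERFACE

Orientations are given as [roll, pitch, yaw] about the fixed x, y, z axes, in that order (R = Rz(yaw) Ry(pitch) Rx(roll)).
In Python, from workcell import env, vision gives the robot as it stands. Calls block until the motion is done:
- env.move_pose(position, orientation): joint-space move of the TCP to a pose.
- env.move_linear(position, ori=None, vel=0.15, stop_force=None): straight line of the TCP; ori=None keeps the orientation; vel is the mean speed in m/s. With stop_force (N) it stops when the force on the tool has changed by that much, and returns True; else False.
- env.move_j(angles): joint-space move.
- env.release() and env.grab(): open the fingers fully, or close them until they stop; the grip force is fixed at half the most.
- env.pause(seconds).
- env.ik(position, orientation): joint angles nearest the present ones, or None.
- env.get_state(): the state.
- vision.snapshot(name): name is "scene" or "top" or "wrist"; returns the picture (480x640x3 uint8, red, green, blue); there is no depth.
- vision.calibration(name): a dict with "mtx" (3x3 intrinsics, pixels), "view" (4x4, takes a point from world to camera coordinates). Camera axes: x right, y up, looking along -z (the intrinsics and any distortion apply to the point x, -y, -z); pixel columns grow to the right and rows downward; lengths in m; the calibration is good to about 2 mm. The wrist camera is an equidistant fisheye: a pixel r from the principal point sees the ray r / f radians off the axis. A picture is of the moment at which its call begins: read the wrist's pose just before it. calibration takes no time and is no camera call; for the wrist camera it gives the pose at the moment of the call.
A pose or a line that the arm cannot do raises env.PlanningError and nothing moves.
- env.close_job(): hands the job in, once; it reports no verdict.
The state is a dict: "clock": time; "joints": joint angles; "dq": joint speeds; "tau": joint torques, N m; "position": TCP position; "orientation": TCP orientation; "wrist_force": force on the tool from outside, world axes, zero at the start; "wrist_torque": the same for the moment, N m; "finger_gap": finger opening in m.
Only numpy, scipy, OpenCV 4.12 (cv2) and the standard library are available. Lean on these libraries where they do the work, as an engineer would, in place of code of your own. Each camera call takes 0.05 s, during which the arm holds its last target. There are 200 camera calls.

## Working session

There is one attempt and no reset: what is moved stays moved. The work goes in short steps, each a Python script; the robot and the scene stay as the last script left them, time stands still between calls to the robot, and variables do not carry over. Pictures are saved under pics/ and viewed, about 8 in all and at most 12, crops included, and the job is handed in when it is done.

```bash
ls; mkdir -p pics; python3 - <<'E'
from workcell import env, vision
import cv2, numpy as np
a=vision.snapshot("scene"); b=vision.snapshot("top"); 
cv2.imwrite("pics/s1.png",a[:,:,::-1]); cv2.imwrite("pics/t1.png",b[:,:,::-1])
for n in("scene","top","wrist"): print(n,vision.calibration(n))
print(env.get_state())
E
```

```text
pics
scene {'mtx': array([[603.45735823,   0.        , 324.68085928],
       [  0.        , 603.45735823, 239.18178982],
       [  0.        ,   0.        ,   1.        ]]), 'view': array([[ 0.37210192,  0.92794766,  0.0212908 , -0.28060919],
       [-0.58884563,  0.21826851,  0.7782157 ,  0.26295787],
       [ 0.71749633, -0.30211255,  0.62763606, -1.26781241],
       [ 0.        ,  0.        ,  0.        ,  1.        ]])}
top {'mtx': array([[483.1562683 ,   0.        , 315.62550795],
       [  0.        , 483.1562683 , 237.63829982],
       [  0.        ,   0.        ,   1.        ]]), 'view': array([[-0.01555453, -0.99909845, -0.03950119,  0.07763953],
       [ 0.99331363, -0.01996014,  0.11370847, -0.5563544 ],
       [-0.11439441, -0.03746839,  0.99272858, -0.68562554],
       [ 0.        ,  0.        ,  0.        ,  1.        ]])}
wrist {'mtx': array([[371.64829954,   0.        , 316.35551729],
       [  0.        , 371.64829954, 235.76523792],
       [  0.        ,   0.        ,   1.        ]]), 'view': array([[ 0.33970953,  0.94052719, -0.00245742, -0.67407484],
       [-0.89
[... 159 characters left out ...]
        ]])}
{'clock': 0.1, 'joints': array([-76.26512467,  27.37127115,   1.28116833,  89.17064409,
        -0.65935194,  63.55867454,  -4.7628606 ]), 'dq': array([ 0.06759765, -0.12856123,  0.01395144, -0.14753375,  0.04203803,
       -0.03717354,  0.14218002]), 'tau': array([ 4.84127770e-03, -5.97757316e+01,  1.61385186e+00, -2.81951702e+01,
        1.28583738e-02,  4.97977948e-03,  1.95325663e-05]), 'position': array([0.22994447, 0.63419757, 0.30303547]), 'orientation': array([-1.79907016e+02,  6.83189174e-03,  1.60069926e+02]), 'wrist_force': array([ 0.869352  ,  0.08776932, -0.76756999]), 'wrist_torque': array([ 0.03995505,  0.00713107, -0.01153182]), 'finger_gap': 0.08534403418080329}
```

View pics/s1.png

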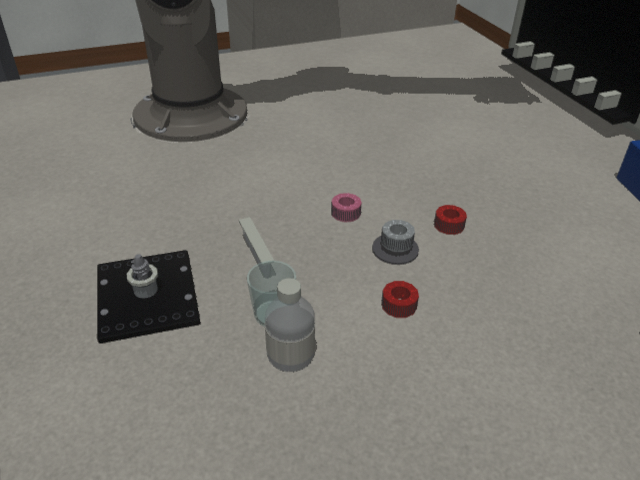

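View pics/t1.png

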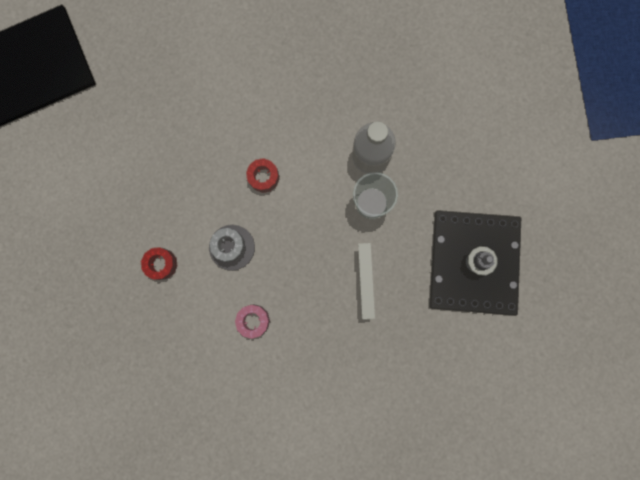

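Scene: the ring on the grey post is at (398,235) and the stud top is near (139,257). Top: the ring is at (228,243) and the stud near (486,260). Next I'll look at enlarged crops.

```bash
cat > h.py <<'E'
import numpy as np, cv2
from workcell import env, vision
def ray(cal,name,px):
    K=cal["mtx"];V=cal["view"];R=V[:3,:3];t=V[:3,3]
    u=np.array([(px[0]-K[0,2])/K[0,0],(px[1]-K[1,2])/K[1,1]])
    if name=="wrist":
        th=np.hypot(*u); d=np.array([*(u/max(th,1e-9)*np.sin(th)),np.cos(th)])
    else: d=np.array([*u,1.])
    d=d*[1,-1,-1]; d/=np.linalg.norm(d)
    return -R.T@t, R.T@d
def tri(rays):
    A=sum(np.eye(3)-np.outer(d,d) for c,d in rays); b=sum((np.eye(3)-np.outer(d,d))@c for c,d in rays)
    p=np.linalg.solve(A,b); return p,[np.linalg.norm((np.eye(3)-np.outer(d,d))@(p-c)) for c,d in rays]
def atz(r,z): c,d=r; return c+d*(z-c[2])/d[2]
def proj(cal,name,p):
    K=cal["mtx"];q=cal["view"][:3]@np.r_[p,1]*[1,-1,-1]
    if name=="wrist":
        r=np.hypot(q[0],q[1]); th=np.arctan2(r,q[2]); u=q[:2]/r*th
    else: u=q[:2]/q[2]
    return K[:2,:2]@u+K[:2,2]
E
python3 - <<'E'
from h import *
s=cv2.imread("pics/s1.png");t=cv2.imread("pics/t1.png")
def c(i,x,y): return cv2.resize(i[y-30:y+30,x-40:x+40],(400,300),interpolation=cv2.INTER_CUBIC)
cv2.imwrite("pics/c1.png",np.vstack([np.hstack([c(s,398,238),c(s,141,272)]),np.hstack([c(t,228,244),c(t,482,262)])]))
S=vision.calibration("scene");T=vision.calibration("top")
for n,a,b in [("ringtop",(398,229),(227,241)),("stud",(139,257),(487,259))]:
    print(n,tri([ray(S,"scene",a),ray(T,"top",b)]))
E
```

```text
ringtop (array([0.55380377, 0.19764202, 0.04532632]), [np.float64(0.0002736928512222388), np.float64(0.0002736928512222011)])
stud (array([ 0.51854332, -0.17103829,  0.07194953]), [np.float64(0.0009525644049885188), np.float64(0.0009525644049885298)])
```

View pics/c1.png

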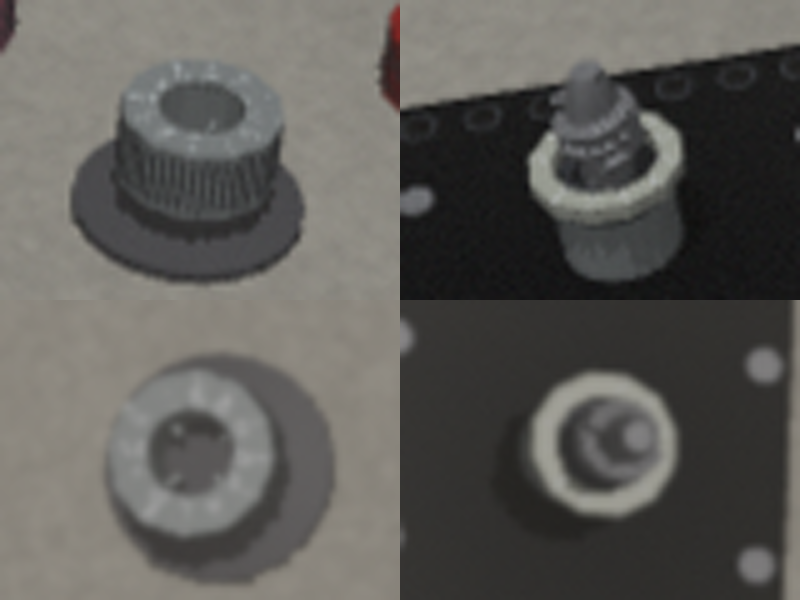

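```bash
cat >> h.py <<'E'
from scipy.spatial.transform import Rotation as Ro
def Rt(o): return Ro.from_euler("xyz",o,degrees=True).as_matrix()
def look(target,yaw,h,fn):
    """view target near the optical axis with TCP at height h"""
    st=env.get_state(); V=vision.calibration("wrist")["view"]; R0=Rt(st["orientation"])
    c=R0.T@(-V[:3,:3].T@V[:3,3]-st["position"]); d=R0.T@(-V[2,:3])
    o=[180,0,yaw]; R=Rt(o); cw=R@c; dw=R@d
    s=(target[2]-h-cw[2])/dw[2]; xy=np.array(target[:2])-cw[:2]-dw[:2]*s
    env.move_pose([*xy,h],o); env.pause(0.2)
    cal=vision.calibration("wrist"); im=vision.snapshot("wrist")[:,:,::-1]
    cv2.imwrite(fn,im); st=env.get_state()
    np.savez(fn[:-4]+".npz",mtx=cal["mtx"],view=cal["view"])
    print(fn,st["clock"],st["position"].round(4),st["orientation"].round(2),st["joints"].round(1),"pix",proj(cal,"wrist",np.array(target)).round(1))
    return im,cal
E
python3 - <<'E'
from h import *
S=vision.calibration("scene");T=vision.calibration("top")
for n,a,b in [("ringtop",(398.2,229),(226,244.2)),("stud",(138.4,255.2),(490,259.4))]:
    print(n,tri([ray(S,"scene",a),ray(T,"top",b)]))
st=env.get_state();V=vision.calibration("wrist")["view"];R0=Rt(st["orientation"])
print("cam in tool",R0.T@(-V[:3,:3].T@V[:3,3]-st["position"]),R0.T@(-V[2,:3]))
for p in([.554,.198,.2],[.519,-.171,.2]):
  for y in range(-180,180,45): 
    q=env.ik(p,[180,0,y]); print(p,y,None if q is None else q.round(0))
E
```

```text
ringtop (array([0.54960583, 0.20024409, 0.04148537]), [np.float64(1.3759830692250822e-05), np.float64(1.3759830692289567e-05)])
stud (array([ 0.51800403, -0.17257814,  0.07536893]), [np.float64(0.0004484408403322602), np.float64(0.0004484408403322102)])
cam in tool [ 0.07591931  0.00018967 -0.07001443] [-2.97151313e-01 -4.29266915e-04  9.54830306e-01]
[0.554, 0.198, 0.2] -180 [-33.  26.   9. 107.  -6.  47.  69.]
[0.554, 0.198, 0.2] -135 [-25.  26.  -2. 107.   1.  47. 108.]
[0.554, 0.198, 0.2] -90 [-17.  26. -11. 106.   6.  48. 149.]
[0.554, 0.198, 0.2] -45 [ -72.   50.   73.  109.  -54.   65. -112.]
[0.554, 0.198, 0.2] 0 [-54.  31.  38. 109. -24.  49. -94.]
[0.554, 0.198, 0.2] 45 [-49.  29.  32. 108. -20.  48. -53.]
[0.554, 0.198, 0.2] 90 [-46.  28.  27. 108. -17.  48. -11.]
[0.554, 0.198, 0.2] 135 [-40.  27.  18. 108. -11.  47.  29.]
[0.519, -0.171, 0.2] -180 [-15.  26.  34. 114. -20.  46. 121.]
[0.519, -0.171, 0.2] -135 [-14.  25.  33. 114. -19.  46. 165.]
[0.519, -0.171, 0.2] -90 [ -37.   46.   73.  115.  -52.   61. -119.]
[0.519, -0.171, 0.2] -45 [-37.  46.  73. 115. -52.  61. -74.]
[0.519, -0.171, 0.2] 0 [-35.  40.  66. 115. -46.  56. -35.]
[0.519, -0.171, 0.2] 45 [-33.  39.  64. 115. -43.  55.   8.]
[0.519, -0.171, 0.2] 90 [-31.  36.  60. 115. -40.  53.  50.]
[0.519, -0.171, 0.2] 135 [-26.  31.  50. 115. -32.  49.  87.]
```

```bash
python3 - <<'E'
from h import *
r=[.5496,.2002,.0415]; s=[.518,-.1726,.0754]
A=look(r,90,.2,"pics/r1.png")[0];B=look(r,-90,.2,"pics/r2.png")[0]
C=look(s,0,.22,"pics/u1.png")[0];D=look(s,180,.22,"pics/u2.png")[0]
import pickle
def c(i): return cv2.resize(i[160:310,216:416],(400,300),interpolation=cv2.INTER_CUBIC)
cv2.imwrite("pics/c2.png",np.vstack([np.hstack([c(A),c(B)]),np.hstack([c(C),c(D)])]))
E
```

```text
pics/r1.png 2.3417 [0.5494 0.1961 0.2   ] [ 1.800e+02 -1.000e-02  9.006e+01] [-46.   27.6  26.6 108.7 -16.4  47.5 -10.8] pix [316.5 237.2]
pics/r2.png 4.9 [0.5497 0.2051 0.2   ] [ 1.8e+02 -1.0e-02 -9.0e+01] [-13.3  26.9 -17.1 105.9  10.2  48.7 144.6] pix [316.4 235.7]
pics/u1.png 7.7417 [ 0.5089 -0.1725  0.2199] [-1.7999e+02  1.0000e-02  2.0000e-02] [-37.7  42.3  73.1 115.5 -47.8  60.4 -31.4] pix [316.5 235.8]
pics/u2.png 10.175 [ 0.5272 -0.1726  0.2199] [-1.8000e+02 -1.0000e-02  1.7999e+02] [ -9.5  23.4  26.9 111.7 -14.   48.1 114.9] pix [316.3 235.9]
```

View pics/c2.png

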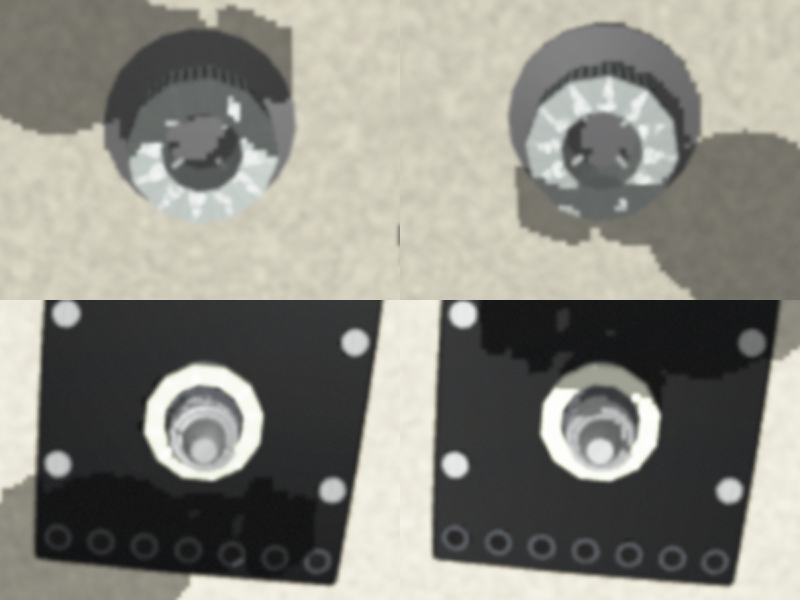

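Ring top centre is at px (317.3,235) in r1 and (317.3,234.3) in r2. The stud top disc is at (318.5,234.5) in u1 and (316,235.5) in u2. I still need the direction of the ring's flats.

```bash
python3 - <<'E'
from h import *
def L(n): z=np.load(f"pics/{n}.npz"); return {"mtx":z["mtx"],"view":z["view"]}
r=tri([ray(L("r1"),"wrist",(317.2,234.8)),ray(L("r2"),"wrist",(317.2,234.3))]); print(r)
u=tri([ray(L("u1"),"wrist",(318.4,234.4)),ray(L("u2"),"wrist",(316,235.3))]); print(u)
# rectify ring top plane (z=.040) to metric top view: 8 px/mm, world x right, y up
out=[]
for n in("r1","r2"):
    im=cv2.imread(f"pics/{n}.png");cal=L(n); N=400
    m=np.array([[proj(cal,"wrist",np.array([r[0][0]+(i-N/2)/7000,r[0][1]-(j-N/2)/7000,.040])) for i in range(N)] for j in range(N)],np.float32)
    w=cv2.remap(im,m,None,cv2.INTER_CUBIC); out.append(w)
cv2.imwrite("pics/c3.png",np.hstack(out))
E
```

```text
(array([0.54954507, 0.20050225, 0.03735274]), [np.float64(0.0004900640768857136), np.float64(0.0004900640768858195)])
(array([ 0.51827512, -0.17326252,  0.07335846]), [np.float64(0.00048265710008644835), np.float64(0.00048265710008637517)])
```

View pics/c3.png

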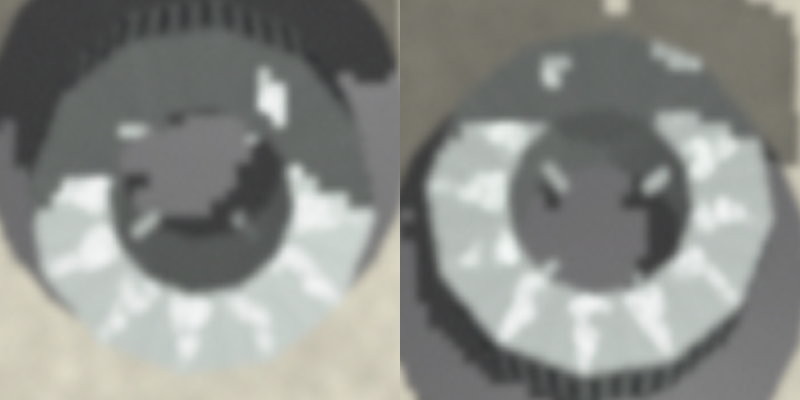

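The flats sit at about 9.5° mod 30, read from the vertex angles in the rectified view. The ring centre is (0.5495, 0.2005). Now I'll grasp and carry it.

```bash
python3 - <<'E'
from h import *
o=[180,0,99.5]; x,y=.5495,.2005
env.move_pose([x,y,.15],o); env.move_linear([x,y,.0795],vel=.1,stop_force=15)
p=env.get_state(); print(p["clock"],p["position"],p["wrist_force"],p["joints"].round(1))
env.grab(); p=env.get_state(); print("grab",p["clock"],p["finger_gap"],p["wrist_force"],p["position"])
env.move_linear([x,y,.22],vel=.15)
p=env.get_state(); print(p["clock"],p["finger_gap"],p["wrist_force"])
s=[.5183,-.1731]
q=env.ik([*s,.20],o); print(q.round(1)); q[6]=-160; env.move_j(q); env.pause(.3)
p=env.get_state(); print(p["clock"],p["position"],p["orientation"],p["joints"].round(1),p["finger_gap"],p["wrist_force"],p["wrist_torque"])
cal=vision.calibration("wrist"); im=vision.snapshot("wrist")[:,:,::-1]
np.savez("pics/h1.npz",**{k:cal[k] for k in("mtx","view")}); cv2.imwrite("pics/h1.png",im)
print(proj(cal,"wrist",np.array([*s,.074])), proj(cal,"wrist",p["position"]-[0,0,.0395]))
E
```

```text
12.6167 [0.54989145 0.20043074 0.07984908] [ 0.81898666 -1.15179251 -0.2475917 ] [-51.3  41.3  34.2 111.9 -36.9  38.1  15.9]
grab 13.0583 0.04707664168751575 [-1.46706557  0.5179968   6.20137702] [0.54990397 0.20072586 0.08022767]
14.1417 0.047062223150275424 [ 0.015953   -0.17725681 -1.44245736]
[-22.6  29.   45.4 114.5 -27.8  47.8  48. ]
16.925 [ 0.51838252 -0.17294224  0.20000074] [-1.79997978e+02 -8.85416137e-05 -1.08431608e+02] [ -22.6   29.    45.4  114.5  -27.8   47.8 -160. ] 0.047319263409472824 [ 1.41653511e-03  1.02522335e+00 -1.95781906e+00] [0.02709454 0.0090731  0.04654414]
[316.34115659 260.66057034] [316.43437938 348.8809158 ]
```

View pics/h1.png

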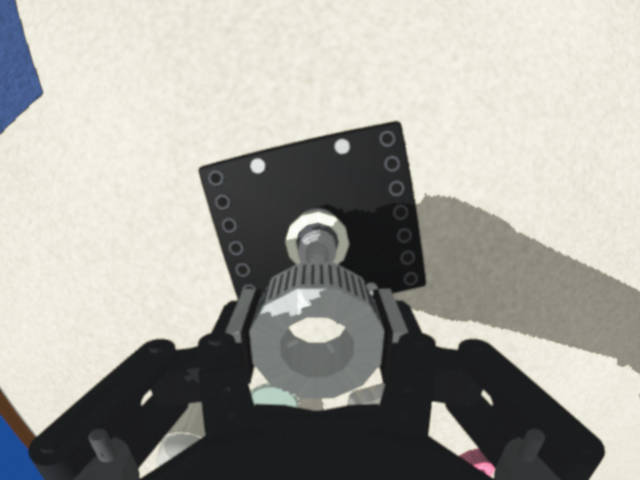

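Ring is held level at (317,344), with the stud ahead at (317,240). I'll lower it gently with a force stop.

```bash
python3 - <<'E'
from h import *
s=[.5183,-.1731]
def P(t):
    p=env.get_state(); print(t,round(p["clock"],2),p["position"].round(4),"ctr z",round(p["position"][2]-.0522,4),p["wrist_force"].round(2),p["wrist_torque"].round(3),round(p["finger_gap"],4))
env.move_linear([*s,.147],vel=.12); env.pause(.2); P("above")
r=env.move_linear([*s,.110],vel=.03,stop_force=5); P(r); env.pause(.2); P("rest")
E
```

```text
above 17.77 [ 0.5188 -0.1733  0.1478] ctr z 0.0956 [-0.11 -0.25 -1.71] [ 0.015 -0.012 -0.007] 0.0469
True 18.74 [ 0.5183 -0.1731  0.115 ] ctr z 0.0628 [-0.2   1.32  6.19] [ 0.16   0.131 -0.01 ] 0.0472
rest 18.94 [ 0.5182 -0.1731  0.115 ] ctr z 0.0628 [-1.07  0.57  6.6 ] [ 0.093  0.137 -0.011] 0.0471
```

```bash
cat >> h.py <<'E'
def screw(n,step,dz0,sx=.5183,sy=-.1731,tmax=.08,k=.00006):
    z=env.get_state()["position"][2]
    for i in range(n):
        p=env.get_state(); f=p["wrist_force"][2]+1.3
        # follow thread, trimmed by the axial force
        z=z-dz0*step/360+np.clip(k*(f),-.0004,.0004)
        q=env.ik([sx,sy,z],[180,0,p["orientation"][2]]); q[6]=p["joints"][6]+step
        if np.abs(q-p["joints"])[:6].max()>5: print("jump",q-p["joints"]); return
        env.move_j(q); env.pause(.05)
        p=env.get_state()
        print(round(p["clock"],2),"j7",p["joints"][6].round(1),"z",round((p["position"][2]-.0522)*1e3,2),round((z-.0522)*1e3,2),"xy",((p["position"][:2]-[.5183,-.1731])*1e3).round(1),"F",p["wrist_force"].round(1),"T",p["wrist_torque"].round(3),round(p["finger_gap"]*1e3,1),flush=True)
        if abs(p["wrist_torque"][2])>tmax: print("torque"); return
        if abs(p["wrist_force"][2])>25: print("force"); return
E
python3 -c "
from h import *
screw(5,15,.012)"
```

```text
19.35 j7 -139.2 z 63.26 62.73 xy [ 0.6 -0.5] F [-1.   0.4  6. ] T [-0.086  0.101 -0.013] 47.4
19.76 j7 -124.1 z 63.66 62.63 xy [ 1.  -0.7] F [-1.4 -0.4 10.7] T [0.067 0.146 0.049] 46.9
20.17 j7 -109.1 z 63.85 62.53 xy [ 1.3 -0.9] F [ 0.4 -0.1 10.8] T [-0.068  0.125  0.05 ] 46.7
20.57 j7 -94.1 z 63.9 62.43 xy [ 1.3 -0.3] F [-1.9  1.  14.4] T [ 0.413  0.426 -0.063] 47.0
20.98 j7 -79.1 z 63.93 62.33 xy [1.6 0.6] F [-1.7  4.8 16.7] T [1.068 0.548 0.023] 47.3
```

I misread the sign. On this arm +j7 increases yaw, so I was turning counter-clockwise and the ring only rode up on the thread start. I'll lift, wind j7 to +160, check the grip and set it on again.

```bash
python3 - <<'E'
from h import *
s=[.5183,-.1731]
def P(t):
    p=env.get_state(); print(t,round(p["clock"],2),p["position"].round(4),p["orientation"].round(1),"ctr z",round(p["position"][2]-.0522,4),p["wrist_force"].round(2),p["wrist_torque"].round(3),round(p["finger_gap"],4)); return p
p=P("now")
env.move_linear([*s,.160],vel=.1); p=P("up")
q=p["joints"].copy(); q[6]=163; env.move_j(q); env.pause(.2); P("spun")
cal=vision.calibration("wrist"); im=vision.snapshot("wrist")[:,:,::-1]
cv2.imwrite("pics/h2.png",im[180:480,120:520])
E
```

```text
now 20.98 [ 0.5199 -0.1725  0.1161] [-1.798e+02 -1.000e-01 -3.340e+01] ctr z 0.0639 [-1.7   4.81 16.71] [1.068 0.548 0.023] 0.0473
up 21.59 [ 0.5181 -0.1729  0.1598] [-180.     0.   -33.4] ctr z 0.1076 [-0.5   0.29 -0.89] [ 0.056 -0.002 -0.027] 0.0471
spun 25.35 [ 0.5181 -0.1729  0.1598] [ 180.    -0.  -148.3] ctr z 0.1076 [-0.23 -0.36 -1.14] [ 0.039 -0.057 -0.038] 0.0474
```

View pics/h2.png

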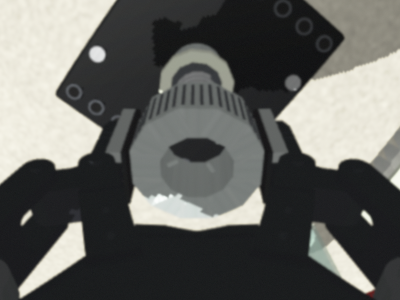

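Grip is unchanged: the bore is centred at (317,346) as before, and the ring is level. Setting it on again and turning clockwise with j7 decreasing.

```bash
python3 - <<'E'
from h import *
s=[.5183,-.1731]
env.move_linear([*s,.135],vel=.1)
r=env.move_linear([*s,.108],vel=.03,stop_force=4); env.pause(.1)
p=env.get_state(); print(r,p["clock"],p["position"][2]-.0522,p["wrist_force"],p["wrist_torque"])
screw(4,-15,-.012)
E
```

```text
True 26.4833 0.06709196935281758 [0.80646365 0.19875486 3.44514893] [-0.02579443 -0.02609687 -0.01072863]
26.89 j7 150.4 z 66.89 66.88 xy [ 0.1 -0. ] F [ 0.6 -0.1  2.3] T [-0.006 -0.116 -0.052] 47.1
27.3 j7 135.7 z 66.5 66.59 xy [-0.1  0.1] F [0.4 0.4 2.3] T [ 0.018 -0.028 -0.06 ] 47.0
27.71 j7 121.0 z 66.18 66.31 xy [-0.2  0.2] F [-0.6  0.1  0.4] T [ 0.079  0.066 -0.022] 47.2
28.11 j7 106.3 z 65.76 65.91 xy [-0.2  0.1] F [-0.3  0.2 -0.5] T [ 0.045  0.028 -0.015] 46.8
```

```bash
python3 -c "
from h import *
screw(13,-20,-.012,tmax=.09)"
```

```text
28.58 j7 86.6 z 65.12 65.14 xy [-0.   0.1] F [ 0.5  0.1 -0.7] T [-0.03   0.033  0.016] 47.1
29.06 j7 66.9 z 64.51 64.51 xy [-0.1 -0. ] F [ 0.2 -0.   0. ] T [ 0.022 -0.018  0.025] 46.9
29.53 j7 47.2 z 63.91 63.92 xy [-0.1  0. ] F [-0.3  0.1 -0.9] T [0.016 0.049 0.02 ] 46.7
30.01 j7 27.5 z 63.27 63.28 xy [0. 0.] F [-0.   0.1 -0.8] T [ 0.014 -0.012 -0.016] 47.3
30.48 j7 7.7 z 62.63 62.64 xy [-0.  0.] F [-0.4 -0.2 -0.5] T [-0.01   0.008  0.025] 47.1
30.96 j7 -12.0 z 62.03 62.02 xy [0. 0.] F [ 0.4 -0.6 -0.4] T [-0.042 -0.007  0.036] 47.1
31.43 j7 -31.7 z 61.41 61.41 xy [-0.  0.] F [-0.   0.2 -1.2] T [0.027 0.009 0.009] 47.4
31.91 j7 -51.4 z 60.75 60.75 xy [-0. -0.] F [-1.   0.3 -0.7] T [-0.031 -0.039  0.026] 47.0
32.38 j7 -71.1 z 60.14 60.11 xy [ 0. -0.] F [-0.6 -0.3 -0.4] T [ 0.008  0.063 -0.003] 46.8
32.86 j7 -90.9 z 59.53 59.5 xy [ 0. -0.] F [ 0.5  0.7 -0.9] T [-0.035  0.017  0.031] 47.1
33.33 j7 -110.6 z 58.88 58.86 xy [ 0. -0.] F [-0.  -0.6 -1.2] T [-0.004  0.028  0.037] 47.3
33.81 j7 -130.3 z 58.22 58.2 xy [-0.  0.] F [ 0.5 -0.4 -1.6] T [ 0.012  0.021 -0.03 ] 46.9
34.28 j7 -150.0 z 57.52 57.52 xy [0. 0.] F [ 0.8 -0.5  0.5] T [-0.009 -0.015  0.01 ] 46.9
```

No contact yet at centre height 57.5 mm. I'll regrasp in place by turning the open fingers back 240°, which keeps them on the flats.

```bash
python3 - <<'E'
from h import *
def P(t):
    p=env.get_state(); print(t,round(p["clock"],2),p["position"].round(4),p["joints"][6].round(1),p["wrist_force"].round(2),p["wrist_torque"].round(3),round(p["finger_gap"],4)); return p
env.release(); p=P("open")
q=p["joints"].copy(); q[6]+=240; env.move_j(q); P("back")
env.grab(); P("grab"); env.pause(.2); P("grab")
screw(3,-15,-.012,tmax=.09)
E
```

```text
open 34.75 [ 0.5183 -0.1731  0.1098] -150.3 [-0.06 -0.06 -0.24] [0.021 0.042 0.025] 0.0853
back 38.23 [ 0.5183 -0.1731  0.1098] 89.7 [-0.46  0.7  -0.29] [-0.022 -0.023 -0.031] 0.0855
grab 38.67 [ 0.5184 -0.1732  0.1099] 89.7 [-0.37  0.31  1.48] [-0.004  0.099 -0.053] 0.0469
grab 38.87 [ 0.5185 -0.1732  0.1099] 89.7 [0.08 0.09 2.66] [0.005 0.071 0.016] 0.047
39.27 j7 74.9 z 57.34 57.45 xy [-0.  0.] F [1.  0.3 0.3] T [-0.057 -0.016  0.06 ] 46.8
39.68 j7 60.2 z 56.96 57.05 xy [-0.1  0. ] F [ 0.8 -0.2 -0.6] T [-0.006 -0.034 -0.058] 46.7
40.09 j7 45.5 z 56.55 56.59 xy [-0.1  0. ] F [ 0.2 -0.3 -0.6] T [ 0.02  -0.005  0.004] 47.3
```

```bash
cat >> h.py <<'E'
def avg(n=12):
    a=[]
    for _ in range(n): env.pause(.02); p=env.get_state(); a.append([*p["wrist_force"],*p["wrist_torque"]])
    return np.mean(a,0)
def screw2(n,step,tmax=.065,k=.00006):
    z=env.get_state()["position"][2]; f=-1
    for i in range(n):
        p=env.get_state()
        z=z-.012*abs(step)/360+np.clip(k*(f+1),-.0003,.0003)
        q=env.ik([.5183,-.1731,z],[180,0,p["orientation"][2]]); q[6]=p["joints"][6]+step
        env.move_j(q); a=avg(); f=a[2]; p=env.get_state()
        print(round(p["clock"],2),"j7",p["joints"][6].round(1),"z",round((p["position"][2]-.0522)*1e3,2),"F",a[:3].round(1),"T",a[3:].round(3),flush=True)
        if abs(a[5])>tmax: print("torque"); return
E
python3 -c "
from h import *
screw2(10,-15)"
```

```text
40.64 j7 30.7 z 56.05 F [-0.1  0.  -0.6] T [-0.006  0.01  -0.005]
41.2 j7 15.8 z 55.59 F [-0.1  0.1 -1.1] T [-0.    -0.004 -0.009]
41.76 j7 1.0 z 55.14 F [ 0.1 -0.2  0.1] T [-0.03  -0.034 -0.   ]
42.32 j7 -13.9 z 54.71 F [-0.1  0.6  2.1] T [ 0.132 -0.041  0.004]
42.88 j7 -28.8 z 54.46 F [0.3 0.6 3.9] T [ 0.081 -0.134  0.   ]
43.43 j7 -43.5 z 54.24 F [0.2 0.4 5.1] T [ 0.045 -0.125 -0.035]
43.99 j7 -58.1 z 53.97 F [-0.2  0.3  4.9] T [-0.008 -0.066 -0.095]
torque
```

Contact began at about z 54.9 mm, and torque magnitude is rising (-0.095). The gripper is carrying about 5 N, so I'll relax the axial load to see what the ring holds alone.

```bash
cat >> h.py <<'E'
def relax(n=3):
    for i in range(n):
        a=avg(8); p=env.get_state()
        print("relax",round(p["clock"],2),"z",round((p["position"][2]-.0522)*1e3,2),a.round(3))
        if abs(a[2]+1)<1.2: break
        q=env.ik([.5183,-.1731,p["position"][2]+np.clip(.00008*(a[2]+1),-.0005,.0005)],[180,0,p["orientation"][2]]); q[6]=p["joints"][6]; env.move_j(q)
E
python3 -c "
from h import *
relax(); screw2(1,-15,tmax=.3); relax(2)"
```

```text
relax 44.12 z 53.97 [-0.394  0.154  4.684  0.007 -0.078 -0.085]
relax 44.51 z 54.28 [ 1.722 -0.877 -0.408 -0.282 -0.382  0.036]
45.07 j7 -72.9 z 53.74 F [-0.5  0.3  3.1] T [-0.067  0.058 -0.08 ]
relax 45.2 z 53.74 [-1.112 -0.485  3.45  -0.055  0.181 -0.045]
relax 45.58 z 53.89 [-1.031  0.106 -0.649 -0.144  0.12  -0.083]
```

```bash
python3 - <<'E'
from h import *
screw2(1,-18,tmax=.3); relax(3)
a=avg(15); print(a.round(3))
env.release(); env.pause(.2); print("open",env.get_state()["clock"],avg(8).round(2))
p=env.get_state(); x=p["position"]
env.move_linear([x[0],x[1],.24],vel=.2)
env.move_linear([x[0]-.0,x[1]-.0,.26],vel=.2)
print(env.get_state()["clock"])
cal=vision.calibration("wrist"); w=vision.snapshot("wrist"); s=vision.snapshot("scene"); t=vision.snapshot("top")
cv2.imwrite("pics/w9.png",w[:,:,::-1])
c=lambda i,x,y:cv2.resize(i[y-30:y+30,x-40:x+40],(400,300),interpolation=cv2.INTER_CUBIC)
cv2.imwrite("pics/f.png",np.hstack([c(s,141,272),cv2.resize(w[150:330,196:436],(400,300))])[:,:,::-1])
E
```

```text
46.18 j7 -90.9 z 53.25 F [-1.2  0.   0.3] T [-0.111  0.237 -0.157]
relax 46.32 z 53.25 [-1.359 -0.154  0.222 -0.114  0.262 -0.109]
relax 46.7 z 53.27 [-1.522 -0.025 -0.507 -0.141  0.282 -0.121]
[-1.768 -0.021 -0.976 -0.133  0.309 -0.107]
open 47.6167 [-0.07 -0.09  0.2  -0.    0.    0.  ]
48.825
```

View pics/f.png

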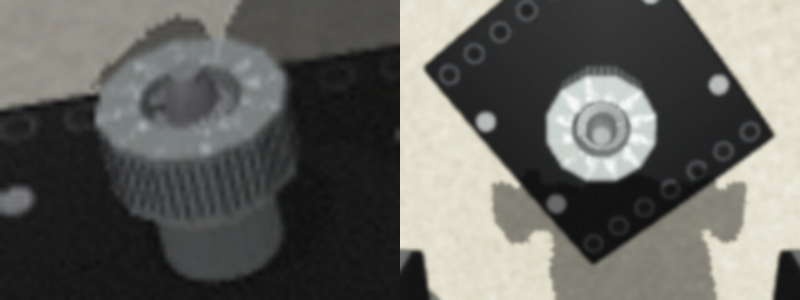

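The ring sits level and concentric over the washer, and the gripper is clear. Handing in.

```bash
python3 -c "
from workcell import env
env.close_job(); print(env.get_state()['clock'])"
```

```text
the job is handed in; nothing more can be done
the job is handed in; nothing more can be done
```

The ring is on the carrier's stud, screwed down clockwise onto the spring washer and released. I handed the job in at about 49 s of the 72 s limit; the hand-in gives no verdict.

**What I did:** I lifted the ring off its post, set it on the thread start with a gentle force stop, and screwed it down with one regrasp. Turning took about 1.37 turns in all.

**Last checks:**
- **Torque:** it rose from about 0 to about 0.11 N·m in magnitude, inside the 0.05–0.15 range for snug. It read negative, opposite to the sign I expected for resistance to a clockwise turn. I relied on its rise from zero.
- **Washer load:** the ring's centre settled about 1.6 mm below first touch. That implies roughly 11 N on the washer, with almost no axial load left on the gripper. I inferred this from height. First touch is uncertain by a few tenths of a mm because of the thread play.
- **Position:** the final pictures show the ring level and concentric with the stud, and the gripper clear.
- **Bystanders:** all carries passed well above the bottle, tube strip and beaker, but I did not check them in a final picture.

**What went wrong:** on the first try I turned the ring about 75–80° counter-clockwise, because I misread the last joint's direction. It only rode up on the thread start, with at most about 17 N upward. I lifted it off, checked that the grip had not shifted, and set it on again before turning clockwise.

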